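Gauge the half-open gap of a hose pinch valve

ROBOT

A 6-joint arm with a two-finger parallel gripper is mounted at the origin on a cart in front of the work surface, level with it; the furniture and walls round the work are solid. World frame = base frame: x ahead of the robot, y to its left, z up, the work surface at z = 0. Lengths are in m, angles in rad, forces in N, time in s.
With the tool pointing down it reaches from about 0.35 to 0.775 m from the base axis. Payload 7.3 kg.
Tool frame: the origin (TCP) lies midway between the tips of the shut fingers; the grasp point (between the pads) lies 19 mm behind it; z points along the fingers, y is the direction in which the jaws open and shut (so a half turn about z gives the same grasp; the last joint's range is limited). The gripper opens to 92 mm and grips with 3 to 60 N. Pads are 19 mm wide; open, the fingers measure 130 mm over their backs; the gripper's body (75 mm by 190 mm) begins 47 mm behind the grasp point.
Start: joints at [-1.434, 0.342, 1.524, -0, 1.275, -0.146], TCP at [0.147, -0.504, 0.227] pointing down, gripper open.
Joint ranges: [-2.53, 2.53], [-0.77, 2.02], [0.04, 2.7], [-1, 4.14], [0.28, 2.66], [-3.11, 3.11]. Speed limits (rad/s): [2.57, 2.57, 3.14, 3.14, 3.14, 3.14].

INTERFACE

Orientations are given as a unit quaternion [w, x, y, z].
In Python, from cell import manip, eyes, spotter gives the robot as it stands. The module is installed in compiled form; this text tells all that it offers.
- The arm moves only by the shell command python3 -m inch 'ROWS' [FORCE]. ROWS is JSON, a list of rows, each an object with "delta_pos": the shift along the world's x, y, z normalised to -1 to 1, where 1 is 0.25 m, a list of three; "twist": the turn, a rotation vector about the world's x, y, z normalised to -1 to 1, where 1 is 45 degrees, a list of three; "fingers": the closure, from 0 (fully open) to 1 (shut). A call has 1 to 10 rows; each row shifts and turns the commanded pose from where the row before left it; what a row does not reach is not made up. A row lasts 1/10 s, in which the tool goes at most 50 mm and 8.59 degrees, less where a joint would pass 70% of its speed; a pose out of reach is approached as far as the arm can. A call with a number of a shift or a turn outside -1 to 1 is refused whole. A call with a gripper value outside its range is refused whole. The fingers move at their own pace and stop on an object; FORCE is the grip in N (left out, the last holds). Time passes only in rows, so rows that do not move let the fingers close. It gives the time, the measured TCP pose, the force and the opening at its end, in the units of the state.
- manip.sense(): the state, without advancing time (a new reading comes with each control period).
- eyes.camera(name): name is "scene" or "top" or "wrist"; returns a dict with "color" (400x640x3 uint8, blue, green, red), "range_z" (400x640 float32, m along the optical axis (not along the pixel's ray), 0 where there is no reading), "vertical_fov" (degrees; the focal length in pixels is half the picture's height over the tangent of half this angle, whatever the lens; pixels are square), "cx", "cy" (the principal point, pixels), "origin" and "attitude" of the camera in the world. Camera axes: x right, y down, z forward; pixel columns grow to the right and rows downward; lengths in m; the calibration is good to about 2 mm. A picture is of the moment at which its call begins.
- manip.close_job(): hands the job in, once; it reports no verdict.
Trained networks look in the newest picture that a camera, given by its name, has taken for a name from the list of things; names that differ only in an ending like _2 or _b are one class to them, and where a whole thing is asked for, a point or a joint stands for the part that bears it (a point fixed in the world has none). Each returns a list of dicts, best first, with "confidence" (0 to 1); they miss things now and then, are a little off and sometimes report something else, mostly with a low value. They report only what shows in the picture. A call takes as long as a camera call. They do not tell look-alikes from the thing itself.
- spotter.trace(camera, target): "pixels" (400x640 bool, what is visible of it) and "uv" ([column, row] in pixels, amid what is visible of it).
- spotter.spot_point(camera, target): "uv" ([column, row] in pixels: a listed point, or the origin of a listed thing).
The state is a dict: "clock": time; "joint_positions": joint angles; "joint_velocities": joint speeds; "joint_efforts": joint torques, N m; "position": TCP position; "ee_rot": TCP orientation; "wrist_force": force on the tool from outside, world axes, zero at the start; "torque": the same for the moment, N m; "opening": finger opening in m.
Only numpy, scipy, OpenCV 4.12 (cv2) and the standard library are available. Lean on these libraries where they do the work, as an engineer would, in place of code of your own. Each camera call takes 0.05 s, during which the arm holds its last target.

TASK

The hose is out of the pinch valve and its opening must be checked: turn the lever to the middle mark of its scale (half open, 45 degrees), then take the taper gauge by its wooden handle and slide the blade straight in from the front, flat on the lower plate and under the upper one, until it drags snugly between the two, without forcing it. Finish still holding the gauge by its handle, lightly wedged at that depth, so that it can be read; the lever stays on its mark, and the nut, bolt, jar and side cutters are left alone.

Things in the scene. Friction and masses are not known exactly. Their poses are not given: they have to be found in the camera images.
- pinch_valve: open-frame hose pinch valve, hose removed, fixed to the bench: grey base 110 (x) x 164 (y) mm, two columns 14 mm thick at y = +-54 mm, grey yoke 36 x 136 mm across their tops, 156 mm up, lever above it; 200 mm high. Origin: centre of the base's underside, below the spindle. x = hose direction, away from the front where the gauge goes in, within 20 degrees of world x; z up
- valve_lever (a joint): lever angle (rad) about the upright spindle: 0 = closed stop, lever points to the valve's -y (right); grows counter-clockwise from above; pi/2 = open stop, lever points to the valve's +x (back). Starts at 0 to 0.35. The plate under it has long marks at 0, 45 and 90 degrees, short ones every 9; middle mark 0.785. Stays where left, takes 0.15 N m; raises the upper plate 4.7 mm per rad
- lever_axis (a point): on the spindle axis at the height of the lever's grip (180 mm above the bench); fixed to the valve, its x and y parallel to the valve's
- lever_grip (a point): centre of the lever's black grip, 106 mm from the spindle axis, 180 mm above the bench; the grip is 56 mm long (along the lever), 15 mm wide, 18 mm high; pinch it across its width from above. Moves with the lever
- upper_plate: upper pinch plate, steel bar 30 (x) x 130 (y) x 14 mm with rounded lower edges (radius 6 mm), moves up and down with the lever. Origin: middle of its underside, on the spindle axis. It hangs on springs (8 N per mm): a wedge pushed in lifts it a little against them, so the drag grows gradually
- lower_plate: fixed flat steel lower plate. Origin: on its TOP face, below the spindle, 75 mm (+-0.7, packed differently each time) above the bench; axes as the valve's. The face spans x = -40 to +24 mm, y = +-40 mm: its front 25 mm stick out before the upper plate. With the lever at 45 degrees the upper plate's underside is 79.5 mm above the bench, so the gap is 4.5 +- 0.7 mm
- mouth (a point): on the lower plate's top face, straight under the front face of the upper plate (15 mm in front of the spindle axis), mid-way between the columns
- taper_gauge: loose taper gauge, 0.14 to 0.28 kg, 174 mm long, lying on its handle's underside. Origin: centre of that underside; x towards the blade's tip, z up. Wooden handle 64 x 18 x 20 (high) mm; steel wedge blade from x = 32 to 142 mm, 14 mm wide, flat underside 6 mm above the handle's underside, 2 mm thick at the tip, 11 mm at the handle (1 mm per 12.2 mm). Friction on the plates about 0.6
- gauge_grip (a point): place to grip the handle across its 18 mm width: x = 6 mm, 10 mm above the handle's underside
- gauge_tip (a point): end of the blade, on its underside (x = 142, z = 6 mm in the gauge's frame)
- hex_nut: loose rusty hex nut 19 x 21 x 10 mm, leave alone
- bolt_2: loose zinc hex bolt 47 mm long, leave alone
- jar_4: loose glass jar with lid, 55 mm wide, 85 mm high, leave alone
- side_cutters: loose small side cutters with blue grips, 100 x 49 x 13 mm, leave alone
Things that resemble listed ones, but are neither listed nor needed, are in the scene too. What is meant by the taper_gauge is not orange, and is the larger of those in its own colour.

How it is judged:
By the outcome, as a careful person would: the job done as asked, in the order asked, and still so for the second after the job is handed in, while the arm keeps its last pose, push and grip.
It also fails if it takes over 61 s, if anything falls off the work surface, if the arm or the gripper's body presses on something with over 40 N, if the wrist force passes 120 N, or if a joint passes its speed limit or range.

## Working session

There is one attempt and no reset: what is moved stays moved. The work goes in short steps, Python scripts to look and compute and a shell command to move; the robot and the scene stay as the last step left them, time stands still between calls to the robot, and variables do not carry over. Pictures are saved under pics/ and viewed, and the job is handed in when it is done.

```bash
ls; mkdir -p pics
cat > h.py <<'E'
import numpy as np, cv2
from cell import manip, eyes, spotter
from scipy.spatial.transform import Rotation as R
def Rm(a):
    a=np.array(a,float)
    if a.shape==(3,3): return a
    return R.from_quat([a[1],a[2],a[3],a[0]]).as_matrix()
def f(c): return 200/np.tan(np.radians(c["vertical_fov"])/2)
def w(c,uv,z=None):
    """pixel->world via depth z or, if None, range image"""
    u,v=uv
    if z is None: z=c["range_z"][int(round(v)),int(round(u))]
    p=np.array([(u-c["cx"])/f(c),(v-c["cy"])/f(c),1])*z
    return Rm(c["attitude"])@p+np.array(c["origin"])
def wh(c,uv,h):
    u,v=uv
    d=Rm(c["attitude"])@np.array([(u-c["cx"])/f(c),(v-c["cy"])/f(c),1])
    o=np.array(c["origin"]); return o+d*(h-o[2])/d[2]
def px(c,P):
    q=Rm(c["attitude"]).T@(np.array(P)-np.array(c["origin"]))
    return f(c)*q[:2]/q[2]+[c["cx"],c["cy"]]
def cloud(c):
    v,u=np.mgrid[0:400,0:640]; z=c["range_z"]
    p=np.stack([(u-c["cx"])/f(c)*z,(v-c["cy"])/f(c)*z,z],-1)
    return p@Rm(c["attitude"]).T+np.array(c["origin"])
E
python3 - <<'E'
from h import *
for n in ["scene","top"]:
    c=eyes.camera(n); cv2.imwrite(f"pics/{n}0.png",c["color"]); print(n,c["origin"],c["attitude"],c["vertical_fov"],c["cx"],c["cy"])
    for t in ["taper_gauge","pinch_valve","valve_lever","jar_4","side_cutters","hex_nut","bolt_2"]:
        for r in spotter.trace(n,t)[:4]:
            print(t,round(r["confidence"],2),np.round(r["uv"]),np.round(w(c,r["uv"]),3),r["pixels"].sum())
    for t in ["lever_axis","lever_grip","mouth","gauge_grip","gauge_tip","taper_gauge","lower_plate","upper_plate"]:
        for r in spotter.spot_point(n,t)[:3]:
            print("P",t,round(r["confidence"],2),np.round(r["uv"],1),np.round(w(c,r["uv"]),3))
print(manip.sense())
E
```

```text
pics
scene [-0.24588168  0.40988909  0.93043065] [ 0.19254071 -0.40408369  0.81157055 -0.3754966 ] 43.55219680600607 315.52604709839704 199.35140432700348
taper_gauge 0.61 [431. 222.] [ 0.366 -0.428  0.011] 363
pinch_valve 0.57 [268. 212.] [ 0.592 -0.058  0.088] 3663
valve_lever 0.82 [276. 179.] [ 0.602 -0.094  0.173] 344
jar_4 0.67 [356. 156.] [-0.246  0.41   0.93 ] 201
jar_4 0.54 [271. 211.] [ 0.591 -0.065  0.09 ] 3769
side_cutters 0.52 [242. 308.] [0.429 0.124 0.012] 319
side_cutters 0.23 [274. 221.] [ 0.569 -0.061  0.073] 343
bolt_2 0.59 [314. 188.] [ 0.691 -0.274 -0.001] 35
P lever_axis 0.77 [268.4 180.5] [ 0.588 -0.064  0.19 ]
P lever_axis 0.47 [247.9 306.7] [ 0.435  0.106 -0.005]
P lever_axis 0.37 [271.6 214.4] [ 0.578 -0.059  0.09 ]
P lever_grip 0.63 [270.2 215.9] [ 0.576 -0.054  0.09 ]
P lever_grip 0.22 [269.8 215.7] [ 0.577 -0.053  0.09 ]
P mouth 0.67 [270.6 215.3] [ 0.578 -0.056  0.089]
P gauge_grip 0.61 [439.1 221.8] [ 0.349 -0.437  0.021]
P gauge_tip 0.58 [391.9 212.7] [ 0.159 -0.039  0.403]
P taper_gauge 0.86 [441.2 228.2] [ 0.341 -0.441  0.001]
P taper_gauge 0.49 [270.
[... 1676 characters left out ...]
sitions': array([-1.43399338e+00,  3.41995488e-01,  1.52409129e+00, -2.77400743e-05,
        1.27537259e+00, -1.46019636e-01]), 'joint_velocities': array([ 2.34241784e-04,  9.04441978e-04, -8.02015804e-04,  4.69651764e-04,
        8.52148828e-05, -1.01223609e-03]), 'joint_efforts': array([ 1.26937233e-03, -4.31122828e+01, -2.44474733e+01,  7.18577905e-02,
        4.83852974e-02,  1.72892817e-05]), 'position': array([ 0.14651775, -0.50417206,  0.2267459 ]), 'ee_rot': array([ 6.65808200e-05,  9.90017503e-01,  1.40944453e-01, -1.35764110e-05]), 'wrist_force': array([-0.86988452,  0.61775808, -0.48102006]), 'torque': array([ 0.01139059, -0.05849771,  0.04451469]), 'opening': 0.09224392682095989}
```

View pics/top0.png

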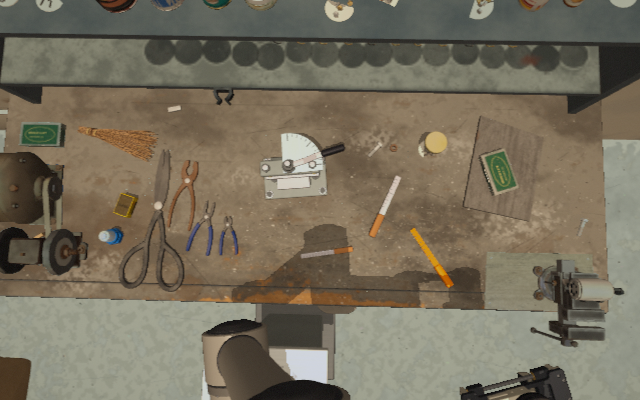

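View pics/scene0.png

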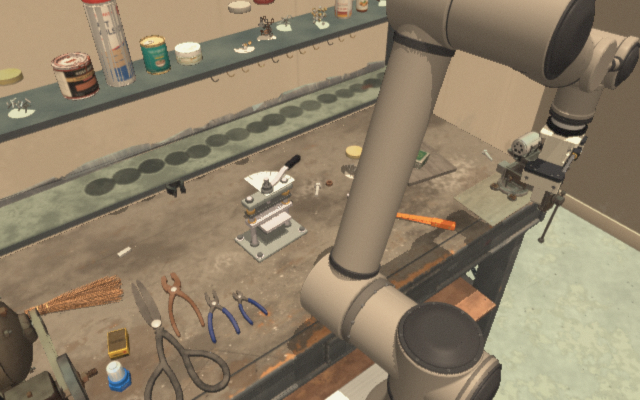

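Run:
```python
from h import *
c=eyes.camera("top"); P=cloud(c)
np.savez("top0.npz",color=c["color"],P=P)
def rect(m,h):
    v,u=np.nonzero(m); pts=np.array([wh(c,(a,b),h)[:2] for a,b in zip(u,v)]); 
    r=cv2.minAreaRect(pts.astype(np.float32)); return r,pts
for r in spotter.trace("top","taper_gauge")[:3]:
    q,pts=rect(r["pixels"],0.012); 
    mu=pts.mean(0); s=np.linalg.svd(pts-mu,full_matrices=False)[2][0]
    print(r["uv"],q,mu,"axis",np.degrees(np.arctan2(s[1],s[0])), "zmax",np.percentile(P[r["pixels"]][:,2],[5,50,95]), cv2.boxPoints(q).tolist())
# base: points z about 0.0x
for lo,hi,n in [(0.15,0.168,"yoke"),(0.006,0.03,"base"),(0.17,0.2,"lever"),(0.06,0.1,"lowplate")]:
    m=(P[...,2]>lo)&(P[...,2]<hi)&(abs(P[...,0]-0.59)<0.12)&(abs(P[...,1]+0.07)<0.14)
    m=cv2.morphologyEx(m.astype(np.uint8),cv2.MORPH_OPEN,np.ones((2,2)))>0
    pts=P[m]; q=cv2.minAreaRect(pts[:,:2].astype(np.float32)); print(n,m.sum(),q,np.median(pts[:,2]))
    for z in np.histogram(pts[:,2],8): print(np.round(z,3))
big=cv2.resize(c["color"][110:290,230:430],None,fx=4,fy=4,interpolation=cv2.INTER_CUBIC)[:600,:800]
cv2.imwrite("pics/topcrop.png",big[:600])
# shelf
for x in np.arange(0.6,1.0,0.03):
    s=(abs(P[...,0]-x)<0.01)&(abs(P[...,1]+0.1)<0.15); print(round(x,2),np.round(np.percentile(P[s][:,2],[5,50,95]),3) if s.any() else None)
```

```text
[436.0, 261.5] ((0.3871040940284729, -0.4220598042011261), (0.17556239664554596, 0.022516321390867233), 35.063045501708984) [ 0.38125423 -0.42681041] axis -145.38635802341398 zmax [-0.00056304  0.01369838  0.0214479 ] [[0.3087858557701111, -0.4632731080055237], [0.3217209577560425, -0.48170316219329834], [0.4654223322868347, -0.3808465003967285], [0.4524872303009033, -0.36241644620895386]]
[384.1, 210.7] ((0.5159640312194824, -0.3035076856613159), (0.021930677816271782, 0.17369765043258667), 65.06554412841797) [ 0.50969824 -0.29898395] axis 156.5948471203879 zmax [-0.00095013  0.01352104  0.02104759] [[0.43258753418922424, -0.27683714032173157], [0.5900949835777283, -0.35006478428840637], [0.599340558052063, -0.33017823100090027], [0.4418330788612366, -0.25695058703422546]]
[332.8, 253.6] ((0.3944218158721924, -0.15619754791259766), (0.01642783358693123, 0.1303762048482895), 7.751086235046387) [ 0.39575513 -0.16563004] axis -81.70274044668855 zmax [-0.00062092  0.01148911  0.01718942] [[0.3774910569190979, -0.09271285682916641], [0.39507484436035156, -0.22189787030220032], [0.4113525
[... 645 characters left out ...]
452), 85.48158264160156) 0.18205346490665913
[ 34 310   0   0   0   0   0   2]
[-0.005  0.14   0.285  0.429  0.574  0.718  0.863  1.007  1.152]
lowplate 499 ((0.5357725620269775, -0.11892648041248322), (0.24513085186481476, 0.103693388402462), 47.956504821777344) 0.07398895170784714
[498   0   0   0   0   0   0   1]
[0.004 0.148 0.291 0.435 0.578 0.721 0.865 1.008 1.152]
0.6 [-0.003  0.153  0.176]
0.63 [-0.003  0.015  0.188]
0.66 [-0.004  0.     0.16 ]
0.69 [-0.005 -0.001  0.002]
0.72 [-0.005 -0.001  0.003]
0.75 [-0.005 -0.001  0.003]
0.78 [-0.003  0.376  0.409]
0.81 [-0.003  0.156  0.409]
0.84 [0.149 0.407 0.42 ]
0.87 [0.148 0.151 0.154]
0.9 [0.148 0.15  0.154]
0.93 None
0.96 None
0.99 None
```

View pics/topcrop.png

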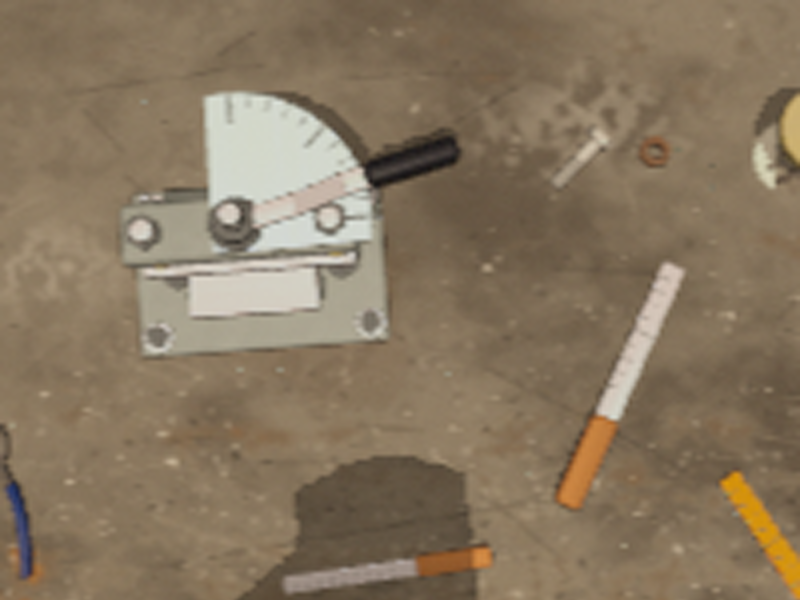

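Run:
```python
from h import *
d=np.load("top0.npz"); P=d["P"]
c=eyes.camera("top")
# edge points in the crop -> world at known heights
def e(uv,h): return wh(c,(230+(uv[0]-1.5)/4,110+(uv[1]-1.5)/4),h)
a,b=e((143,355),0.0),e((387,340),0.0)
for hh in (0.006,0.010,0.012):
  a,b=e((145,354),hh),e((387,340),hh); print("base front",a,b,np.linalg.norm(a-b),np.degrees(np.arctan2(b[0]-a[0],a[1]-b[1])))
a,b=e((122,264),.156),e((366,241),.156); print("yoke front",a,b,np.linalg.norm(a-b))
for lo,hi,n in [(0.15,0.165,"yoke+scale"),(0.004,0.02,"base"),(0.174,0.2,"lever"),(0.065,0.085,"lowplate")]:
    m=(P[...,2]>lo)&(P[...,2]<hi)&(abs(P[...,0]-0.59)<0.12)&(abs(P[...,1]+0.07)<0.14)
    k,l,s,ce=cv2.connectedComponentsWithStats(m.astype(np.uint8)); j=1+np.argmax(s[1:,4]); m=l==j
    pts=P[m]; q=cv2.minAreaRect(pts[:,:2].astype(np.float32)); print(n,m.sum(),q,np.round(cv2.boxPoints(q),3).tolist(),np.median(pts[:,2]))
    if n=="lever": np.save("lev.npy",pts); mu=pts[:,:2].mean(0); print(mu,np.linalg.svd(pts[:,:2]-mu)[2][0])
for r in spotter.spot_point("top","lever_axis")[:1]: print(r["uv"],wh(c,r["uv"],.18))
for r in spotter.spot_point("top","lever_grip")[:1]: print(r["uv"],wh(c,r["uv"],.18))
for r in spotter.spot_point("top","mouth")[:1]: print(r["uv"],wh(c,r["uv"],.075))
```

```text
base front [0.53146801 0.01108574 0.006     ] [ 0.54441482 -0.14820842  0.006     ] 0.1598194300160797 4.646566351394905
base front [0.53106202 0.01043523 0.01      ] [ 0.54396363 -0.14830275  0.01      ] 0.15926141906049388 4.646566351394916
base front [0.53085902 0.01010998 0.012     ] [ 0.54373803 -0.14834992  0.012     ] 0.15898241358270093 4.646566351394863
yoke front [0.56803854 0.00202941 0.156     ] [ 0.58451768 -0.13821573  0.156     ] 0.14120998947047667
yoke+scale 1419 ((0.6217208504676819, -0.06577903777360916), (0.09645328670740128, 0.14461232721805573), 5.557396411895752) [[0.5669999718666077, 0.0020000000949949026], [0.5809999704360962, -0.1420000046491623], [0.6769999861717224, -0.13300000131130219], [0.6629999876022339, 0.010999999940395355]] 0.15751010322318393
base 930 ((0.5860368013381958, -0.06379135698080063), (0.10043483227491379, 0.1668238490819931), 5.877289772033691) [[0.527999997138977, 0.014000000432133675], [0.5450000166893005, -0.15199999511241913], [0.6449999809265137, -0.1420000046491623], [0.6269999742507935, 0.024000000208616257]] 0.009338436652171933
lever 247 ((0.6199061870574951, -0.14902696013450623), (0.01612936705350876, 0.08742526173591614), 19.453845977783203) [[0.5979999899864197, -0.10999999940395355], [0.6269999742507935, -0.19300000369548798], [0.6420000195503235, -0.18799999356269836], [0.6129999756813049, -0.10499999672174454]] 0.18555211017509177
[ 0.62066194 -0.15237873] [ 0.31266561 -0.94986326]
lowplate 356 ((0.5645771622657776, -0.06719885766506195), (0.02668401226401329, 0.07880665361881256), 5.39275598526001) [[0.5479999780654907, -0.028999999165534973], [0.5550000071525574, -0.1080000028014183], [0.5820000171661377, -0.10499999672174454], [0.5740000009536743, -0.027000000700354576]] 0.0739385776462067
[287.2, 161.4] [ 0.59809179 -0.06212183  0.18      ]
[334.0, 150.0] [ 0.626421   -0.16694602  0.18      ]
[292.6, 178.4] [ 0.57529333 -0.06482528  0.075     ]
```

```bash
python3 -m inch '[{"delta_pos":[0.144,0.104,0.03],"twist":[0,0,0.184],"fingers":0},{"delta_pos":[0.144,0.104,0.03],"twist":[0,0,0.184],"fingers":0},{"delta_pos":[0.144,0.104,0.03],"twist":[0,0,0.184],"fingers":0},{"delta_pos":[0.144,0.104,0.03],"twist":[0,0,0.184],"fingers":0},{"delta_pos":[0.144,0.104,0.03],"twist":[0,0,0.184],"fingers":0},{"delta_pos":[0.144,0.104,0.03],"twist":[0,0,0.184],"fingers":0},{"delta_pos":[0.144,0.104,0.03],"twist":[0,0,0.184],"fingers":0},{"delta_pos":[0.144,0.104,0.03],"twist":[0,0,0.184],"fingers":0},{"delta_pos":[0.144,0.104,0.03],"twist":[0,0,0.184],"fingers":0},{"delta_pos":[0.144,0.104,0.03],"twist":[0,0,0.184],"fingers":0}]' 30
python3 - <<'E'
from h import *
c=eyes.camera("wrist"); cv2.imwrite("pics/w1.png",c["color"]); print(c["origin"],c["attitude"],c["vertical_fov"])
np.savez("w1.npz",color=c["color"],P=cloud(c))
s=manip.sense(); print(s["joint_positions"],s["position"],s["ee_rot"],s["wrist_force"])
E
```

```text
clock: 2.9
position: [0.5078, -0.2428, 0.3022]
ee_rot: [0.0, 0.647, 0.762, -0.0]
wrist_force: [-0.2, -1.3, -0.3]
opening: 0.0917
[ 0.49661772 -0.17434097  0.459667  ] [0.12895695 0.98825931 0.08114353 0.01137399] 68.18742000256987
[-0.57386506  0.37136218  1.27086209  0.00412661  1.49602225 -0.74885299] [ 0.51253897 -0.23879152  0.30304536] [0.00140562 0.64272651 0.76609112 0.00224897] [-0.12073111  3.28640484  0.38119641]
```

View pics/w1.png

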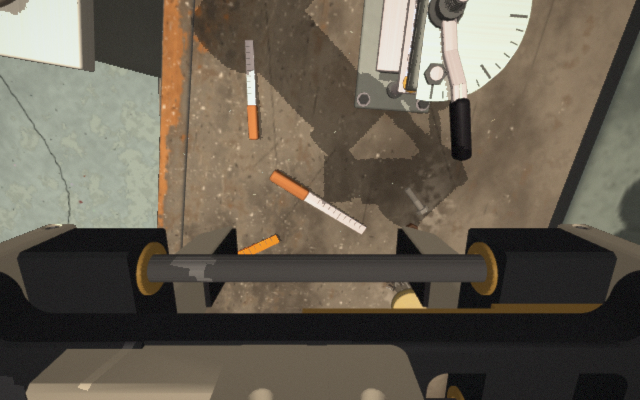

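Run:
```python
from h import *
c=eyes.camera("wrist"); P=cloud(c); cv2.imwrite("pics/w2.png",c["color"]);np.savez("w2.npz",color=c["color"],P=P)
for t in ["taper_gauge","valve_lever"]:
  for r in spotter.trace("wrist",t)[:3]:
    m=r["pixels"]; pts=P[m]; k=pts[:,2]>(0.165 if "lever" in t else 0.003); pts=pts[k]
    q=cv2.minAreaRect(pts[:,:2].astype(np.float32)); mu=pts[:,:2].mean(0); s=np.linalg.svd(pts[:,:2]-mu,full_matrices=False)[2][0]
    print(t,r["confidence"],r["uv"],len(pts),np.round(cv2.boxPoints(q),3).tolist(),q[1],np.degrees(np.arctan2(s[1],s[0])),np.percentile(pts[:,2],[5,50,95]))
for t,h in [("lever_axis",.18),("lever_grip",.18),("mouth",.075),("gauge_grip",.01),("gauge_tip",.006)]:
  for r in spotter.spot_point("wrist",t)[:2]: print(t,r["confidence"],r["uv"],wh(c,r["uv"],h))
# black grip
g=cv2.cvtColor(c["color"],cv2.COLOR_BGR2GRAY)
m=(g<60)&(P[...,2]>.165)&(P[...,2]<.2)&(abs(P[...,0]-.62)<.08)&(P[...,1]<-.1)&(P[...,1]>-.23)
pts=P[m]; q=cv2.minAreaRect(pts[:,:2].astype(np.float32)); print("grip",len(pts),q,np.percentile(pts[:,2],[5,50,95]))
# base front edge
for lo,hi in [(0.004,0.02),(0.068,0.082),(0.15,0.165)]:
    m=(P[...,2]>lo)&(P[...,2]<hi)&(abs(P[...,0]-0.59)<0.12)&(abs(P[...,1]+0.07)<0.14)
    k,l,s,ce=cv2.connectedComponentsWithStats(m.astype(np.uint8)); j=1+np.argmax(s[1:,4]); pts=P[l==j]
    q=cv2.minAreaRect(pts[:,:2].astype(np.float32)); print(lo,len(pts),q,np.round(cv2.boxPoints(q),3).tolist(),np.median(pts[:,2]))
```

```text
taper_gauge 0.88 [302.5, 199.2] 1090 [[0.414000004529953, -0.22599999606609344], [0.5180000066757202, -0.3880000114440918], [0.6039999723434448, -0.3319999873638153], [0.5, -0.17100000381469727]] (0.10240247845649719, 0.19220660626888275) -25.110977335729203 [0.00814041 0.01521707 0.02020836]
taper_gauge 0.79 [245.4, 98.6] 825 [[0.3269999921321869, -0.1550000011920929], [0.4410000145435333, -0.24500000476837158], [0.5, -0.17100000381469727], [0.38600000739097595, -0.08100000023841858]] (0.09496968984603882, 0.14526775479316711) -79.28284293531084 [0.00575969 0.01131089 0.01575574]
taper_gauge 0.52 [254.4, 247.8] 289 [[0.41100001335144043, -0.39899998903274536], [0.45100000500679016, -0.41499999165534973], [0.5400000214576721, -0.1860000044107437], [0.5, -0.17100000381469727]] (0.24495354294776917, 0.04284572973847389) -132.28030629314821 [0.00681663 0.00955569 0.0120101 ]
valve_lever 0.78 [451.3, 78.5] 2940 [[0.5, -0.17100000381469727], [0.640999972820282, -0.1889999955892563], [0.6579999923706055, -0.061000000685453415], [0.515999972820282, -0.0430000014603138]] (0.12884339690208435
[... 1163 characters left out ...]
68], [0.6430000066757202, 0.006000000052154064]] 0.009698740431934416
0.068 1760 ((0.5687419772148132, -0.06339326500892639), (0.027862265706062317, 0.08022408187389374), 5.528519153594971) [[0.5509999990463257, -0.02500000037252903], [0.5590000152587891, -0.10499999672174454], [0.5860000252723694, -0.10199999809265137], [0.5789999961853027, -0.02199999988079071]] 0.07441190798439407
0.15 4873 ((0.6413280367851257, -0.08389504253864288), (0.06826671957969666, 0.08323068916797638), 5.589900970458984) [[0.6029999852180481, -0.04600000008940697], [0.6110000014305115, -0.1289999932050705], [0.6790000200271606, -0.12200000137090683], [0.6710000038146973, -0.039000000804662704]] 0.1587865501446068
```

```bash
python3 - <<'E'
from h import *
s=manip.sense(); print(s["clock"],s["position"],s["ee_rot"],s["wrist_force"],s["torque"])
E
sed 's/^/ /' /dev/null
```

```text
3.35 [ 0.505601   -0.24511557  0.30167855] [-1.22256807e-04  6.50362606e-01  7.59623894e-01 -7.22112419e-05] [ 0.7784831  -0.11835089 -0.11207056] [-0.05484896 -0.13236563  0.00484305]
```

```bash
python3 -m inch '[{"delta_pos":[0.122,0.082,0],"twist":[0,0,0.1],"fingers":0},{"delta_pos":[0.122,0.082,0],"twist":[0,0,0.1],"fingers":0},{"delta_pos":[0.122,0.082,0],"twist":[0,0,0.025],"fingers":0},{"delta_pos":[0.122,0.082,-0.05],"twist":[0,0,0],"fingers":0},{"delta_pos":[0,0,-0.15],"twist":[0,0,0],"fingers":0},{"delta_pos":[0,0,-0.15],"twist":[0,0,0],"fingers":0},{"delta_pos":[0,0,-0.10],"twist":[0,0,0],"fingers":0},{"delta_pos":[0,0,0],"twist":[0,0,0],"fingers":0},{"delta_pos":[0,0,0],"twist":[0,0,0],"fingers":0}]'
python3 - <<'E'
from h import *
c=eyes.camera("wrist"); cv2.imwrite("pics/w3.png",c["color"]);P=cloud(c)
s=manip.sense(); print(s["position"],s["ee_rot"],s["wrist_force"])
E
```

```text
clock: 4.25
position: [0.6285, -0.163, 0.19]
ee_rot: [0.0, 0.58, 0.814, 0.0]
wrist_force: [0.5, 0.5, 1.6]
opening: 0.0913
[ 0.629091   -0.16310963  0.19111858] [1.35323031e-03 5.80246252e-01 8.14439883e-01 3.64652440e-04] [-0.42884517 -0.22209355  0.60943908]
```

View pics/w3.png

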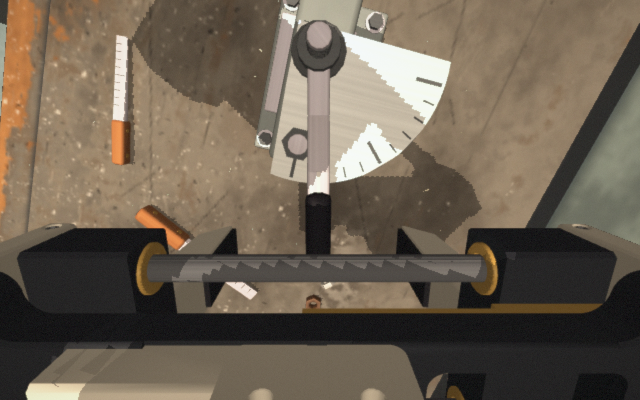

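```bash
python3 -m inch '[{"delta_pos":[0,0,-0.1],"twist":[0,0,0],"fingers":0.6},{"delta_pos":[0,0,0],"twist":[0,0,0],"fingers":1},{"delta_pos":[0,0,0],"twist":[0,0,0],"fingers":1},{"delta_pos":[0,0,0],"twist":[0,0,0],"fingers":1},{"delta_pos":[0,0,0],"twist":[0,0,0],"fingers":1},{"delta_pos":[0,0,0],"twist":[0,0,0],"fingers":1},{"delta_pos":[0,0,0],"twist":[0,0,0],"fingers":1}]' 20
python3 - <<'E'
from h import *
s=manip.sense(); print(s["position"],s["ee_rot"],s["wrist_force"],s["torque"],s["opening"])
E
```

```text
clock: 5.0
position: [0.6287, -0.1622, 0.1647]
ee_rot: [0.0, 0.58, 0.815, 0.0]
wrist_force: [0.4, 1.1, -0.2]
opening: 0.0403
[ 0.62868129 -0.16217933  0.16471338] [3.61531770e-04 5.79782374e-01 8.14771289e-01 1.19984976e-04] [ 0.37397097  1.0620784  -0.17724221] [ 0.01296662 -0.11259625  0.04616856] 0.04026949919477971
```

```bash
python3 -m inch '[{"delta_pos":[0,0,0],"twist":[0,0,0],"fingers":1},{"delta_pos":[0,0,0],"twist":[0,0,0],"fingers":1},{"delta_pos":[0,0,0],"twist":[0,0,0],"fingers":1},{"delta_pos":[0,0,0],"twist":[0,0,0],"fingers":1},{"delta_pos":[0,0,0],"twist":[0,0,0],"fingers":1},{"delta_pos":[0,0,0],"twist":[0,0,0],"fingers":1}]' 20
python3 - <<'E'
from h import *
s=manip.sense(); print(s["position"],s["ee_rot"],s["wrist_force"],s["torque"],s["opening"])
p=s["position"]; ax=np.array([.5935,-.0625]); d=p[:2]-ax
q=s["ee_rot"]; y=np.degrees(2*np.arctan2(q[2],q[1]))-90
for A in (ax,np.array([.594,-.0615])):
  d=p[:2]-A; print("r",np.hypot(*d),"ang from -y",np.degrees(np.arctan2(d[0],-d[1])),"tooly",y)
N=8
for tgt in (50.5,):
  th=np.radians(np.linspace(y,tgt,N+1)); A=p[:2]-.106*np.array([np.sin(th[0]),-np.cos(th[0])]); print(A,(tgt-y)/45)
  pts=np.stack([.106*np.sin(th),-.106*np.cos(th)],1); print(np.round(np.diff(pts,axis=0)/.25,4))
E
```

```text
clock: 5.6
position: [0.6286, -0.1621, 0.1642]
ee_rot: [0.0, 0.58, 0.815, 0.0]
wrist_force: [0.1, 0.3, -0.9]
opening: 0.015
[ 0.62857488 -0.16213881  0.16418103] [2.74660444e-05 5.79842008e-01 8.14728935e-01 8.64526884e-05] [ 0.12943671  0.28301588 -0.87750758] [ 0.00608555 -0.2364861  -0.18605107] 0.014994012906045956
r 0.10563209966418605 ang from -y 19.39310022896776 tooly 19.12113742963605
r 0.10641237347723706 ang from -y 18.96037005366216 tooly 19.12113742963605
[ 0.59385283 -0.06198703] 0.6973080571191989
[[0.0271 0.0104]
 [0.0263 0.0123]
 [0.0254 0.014 ]
 [0.0244 0.0157]
 [0.0232 0.0174]
 [0.022  0.0189]
 [0.0207 0.0204]
 [0.0192 0.0217]]
```

```bash
python3 -m inch '[{"delta_pos":[0.0271,0.0104,0],"twist":[0,0,0.0872],"fingers":1},{"delta_pos":[0.0263,0.0123,0],"twist":[0,0,0.0872],"fingers":1},{"delta_pos":[0.0254,0.0140,0],"twist":[0,0,0.0872],"fingers":1},{"delta_pos":[0.0244,0.0157,0],"twist":[0,0,0.0872],"fingers":1},{"delta_pos":[0.0232,0.0174,0],"twist":[0,0,0.0872],"fingers":1},{"delta_pos":[0.0220,0.0189,0],"twist":[0,0,0.0872],"fingers":1},{"delta_pos":[0.0207,0.0204,0],"twist":[0,0,0.0872],"fingers":1},{"delta_pos":[0.0192,0.0217,0],"twist":[0,0,0.0872],"fingers":1},{"delta_pos":[0,0,0],"twist":[0,0,0],"fingers":1},{"delta_pos":[0,0,0],"twist":[0,0,0],"fingers":1}]'
python3 - <<'E'
from h import *
c=eyes.camera("wrist"); cv2.imwrite("pics/w4.png",c["color"])
cv2.imwrite("pics/w4b.png",cv2.resize(c["color"][0:230,240:560],None,fx=2.5,fy=2.5,interpolation=cv2.INTER_CUBIC))
np.savez("w4.npz",color=c["color"],P=cloud(c))
s=manip.sense(); print(s["position"],s["ee_rot"],s["wrist_force"],s["torque"],s["opening"])
p=s["position"]; q=s["ee_rot"]; print(np.degrees(2*np.arctan2(q[2],q[1]))-90)
d=p[:2]-[.5938,-.0620]; print(np.hypot(*d),np.degrees(np.arctan2(d[0],-d[1])))
E
```

```text
clock: 6.6
position: [0.6761, -0.1296, 0.1642]
ee_rot: [0.001, 0.338, 0.941, 0.0]
wrist_force: [3.4, -0.5, -1.4]
opening: 0.0152
[ 0.67598724 -0.12970684  0.16424913] [6.49363710e-04 3.38537252e-01 9.40952757e-01 1.25687471e-04] [ 5.24034904 -0.86880299 -2.11215838] [-0.03924264 -0.87424781 -0.15853538] 0.014890146654723414
50.42442983374784
0.10648454207373591 50.51789053259244
```

View pics/w4b.png

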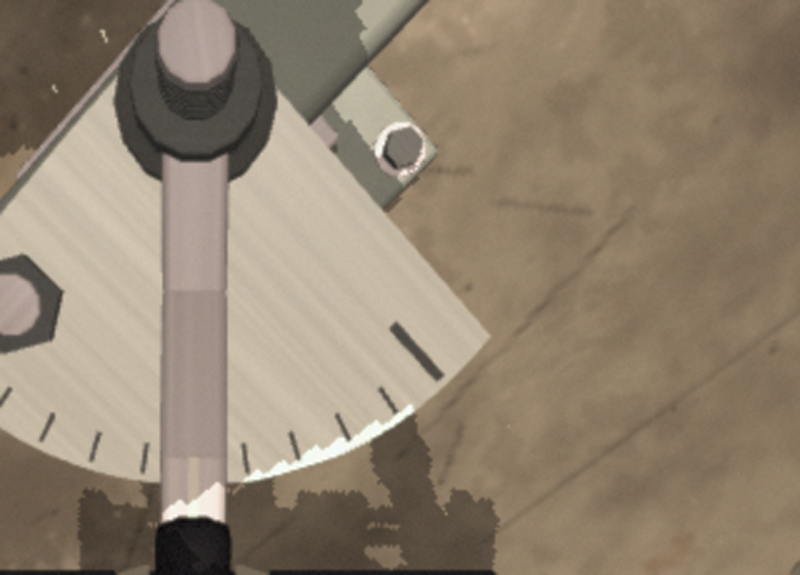

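```bash
python3 -m inch '[{"delta_pos":[0,0,0],"twist":[0,0,0],"fingers":0},{"delta_pos":[0,0,0],"twist":[0,0,0],"fingers":0},{"delta_pos":[0,0,0],"twist":[0,0,0],"fingers":0},{"delta_pos":[0,0,0],"twist":[0,0,0],"fingers":0},{"delta_pos":[0,0,0.08],"twist":[0,0,0],"fingers":0},{"delta_pos":[0,0,0.15],"twist":[0,0,0],"fingers":0},{"delta_pos":[0,0,0.15],"twist":[0,0,0],"fingers":0}]'
python3 - <<'E'
from h import *
c=eyes.camera("wrist"); cv2.imwrite("pics/w5.png",c["color"])
np.savez("w5.npz",color=c["color"],P=cloud(c))
s=manip.sense(); print(s["position"],s["ee_rot"],s["wrist_force"],s["opening"])
P=np.load("w2.npz")["P"]; col=np.load("w2.npz")["color"]
m=(P[...,2]>.004)&(P[...,2]<.03)&(P[...,0]>.43)&(P[...,0]<.61)&(P[...,1]<-.25)&(P[...,1]>-.36)
k,l,st,ce=cv2.connectedComponentsWithStats(m.astype(np.uint8)); 
for j in np.argsort(-st[1:,4])[:2]+1:
    pts=P[l==j]; q=cv2.minAreaRect(pts[:,:2].astype(np.float32)); print(st[j],q,np.round(cv2.boxPoints(q),4).tolist())
    hs=cv2.cvtColor(col,cv2.COLOR_BGR2HSV)[l==j]; w_=(hs[:,1]>120); ph=pts[w_]; q=cv2.minAreaRect(ph[:,:2].astype(np.float32)); print("handle",len(ph),q,np.percentile(ph[:,2],[5,50,95]))
E
```

```text
clock: 7.35
position: [0.675, -0.1293, 0.2597]
ee_rot: [-0.001, 0.338, 0.941, -0.0]
wrist_force: [0.3, -0.3, 0.3]
opening: 0.0664
[ 0.67717219 -0.12999181  0.2681766 ] [5.19660946e-03 3.37804477e-01 9.41201930e-01 2.39813435e-04] [-0.41682586 -0.16365518  4.78513645] 0.07027849636724487
[ 265  171   96   66 1154] ((0.5218580961227417, -0.2990952730178833), (0.018184231594204903, 0.173934668302536), 66.01475524902344) [[0.43869999051094055, -0.2720000147819519], [0.597599983215332, -0.34279999136924744], [0.6050000190734863, -0.3260999917984009], [0.44609999656677246, -0.25540000200271606]]
handle 517 ((0.47080346941947937, -0.27638009190559387), (0.018184231594204903, 0.06217503547668457), 66.01475524902344) [0.00961619 0.01884027 0.02054661]
```

View pics/w5.png

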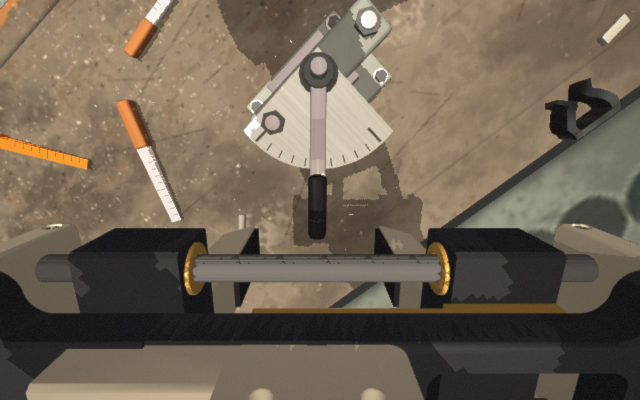

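```bash
python3 -m inch '[{"delta_pos":[-0.1328,-0.0996,0],"twist":[0,0,0.0861],"fingers":0},{"delta_pos":[-0.1328,-0.0996,0],"twist":[0,0,0.0861],"fingers":0},{"delta_pos":[-0.1328,-0.0996,0],"twist":[0,0,0.0861],"fingers":0},{"delta_pos":[-0.1328,-0.0996,0],"twist":[0,0,0.0861],"fingers":0},{"delta_pos":[-0.1328,-0.0996,0],"twist":[0,0,0],"fingers":0},{"delta_pos":[-0.1328,-0.0996,0],"twist":[0,0,0],"fingers":0},{"delta_pos":[0,0,-0.15],"twist":[0,0,0],"fingers":0},{"delta_pos":[0,0,-0.15],"twist":[0,0,0],"fingers":0},{"delta_pos":[0,0,0],"twist":[0,0,0],"fingers":0},{"delta_pos":[0,0,0],"twist":[0,0,0],"fingers":0}]'
python3 - <<'E'
from h import *
c=eyes.camera("wrist"); cv2.imwrite("pics/w6.png",c["color"]); P=cloud(c)
np.savez("w6.npz",color=c["color"],P=P)
s=manip.sense(); print(s["position"],s["ee_rot"],s["wrist_force"],s["torque"],s["opening"])
q=s["ee_rot"]; print(np.degrees(2*np.arctan2(q[2],q[1]))-90)
m=(P[...,2]>.004)&(P[...,2]<.03)&(P[...,0]>.40)&(P[...,0]<.63)&(P[...,1]<-.24)&(P[...,1]>-.36)
k,l,st,ce=cv2.connectedComponentsWithStats(m.astype(np.uint8)); 
for j in np.argsort(-st[1:,4])[:2]+1:
    pts=P[l==j]; q=cv2.minAreaRect(pts[:,:2].astype(np.float32)); print(st[j],q,np.round(cv2.boxPoints(q),4).tolist())
E
```

```text
clock: 8.4
position: [0.4765, -0.2789, 0.1848]
ee_rot: [-0.0, 0.208, 0.978, 0.0]
wrist_force: [1.1, -0.6, 0.8]
opening: 0.0919
[ 0.47723104 -0.2792668   0.1858594 ] [ 9.79311174e-04  2.07604305e-01  9.78212299e-01 -4.36446873e-04] [-0.13394524  0.35367573 -0.70242656] [ 0.05216148 -0.13993652  0.04176628] 0.09158169884961902
66.0359955190495
[ 307  149   17  105 1465] ((0.499223530292511, -0.28966793417930603), (0.017915697768330574, 0.12609268724918365), 66.3072280883789) [[0.43790000677108765, -0.27250000834465027], [0.5533999800682068, -0.323199987411499], [0.5605999827384949, -0.3068000078201294], [0.44510000944137573, -0.25609999895095825]]
[311 282  11   5  54] ((0.5975605249404907, -0.33233484625816345), (0.012758014723658562, 0.006988478358834982), 65.26165771484375) [[0.59170001745224, -0.3366999924182892], [0.5981000065803528, -0.33959999680519104], [0.6033999919891357, -0.328000009059906], [0.597100019454956, -0.32510000467300415]]
```

View pics/w6.png

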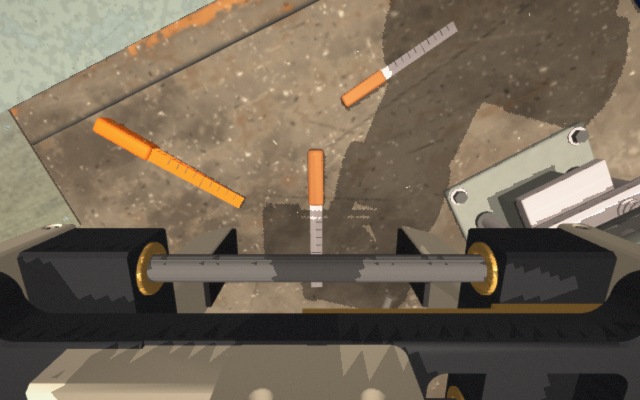

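```bash
python3 -m inch '[{"delta_pos":[0,0,-0.165],"twist":[0,0,0],"fingers":0},{"delta_pos":[0,0,-0.165],"twist":[0,0,0],"fingers":0},{"delta_pos":[0,0,-0.165],"twist":[0,0,0],"fingers":0.3},{"delta_pos":[0,0,-0.165],"twist":[0,0,0],"fingers":0.5},{"delta_pos":[0,0,-0.04],"twist":[0,0,0],"fingers":0.5},{"delta_pos":[0,0,-0.018],"twist":[0,0,0],"fingers":0.5},{"delta_pos":[0,0,0],"twist":[0,0,0],"fingers":0.5}]'
python3 - <<'E'
from h import *
s=manip.sense(); print(s["position"],s["ee_rot"],s["wrist_force"],s["torque"],s["opening"])
E
```

```text
clock: 9.15
position: [0.4778, -0.2797, 0.0065]
ee_rot: [0.001, 0.208, 0.978, -0.001]
wrist_force: [-0.3, -1.2, 0.9]
opening: 0.0562
[ 0.47779096 -0.27974573  0.00651262] [ 1.41592690e-03  2.07607767e-01  9.78210907e-01 -6.57115842e-04] [-0.2983282  -1.19463129  0.87278144] [ 0.12952847 -0.18752292 -0.00434985] 0.056181368440376495
```

```bash
python3 -m inch '[{"delta_pos":[0,0,-0.004],"twist":[0,0,0],"fingers":1},{"delta_pos":[0,0,0],"twist":[0,0,0],"fingers":1},{"delta_pos":[0,0,0],"twist":[0,0,0],"fingers":1},{"delta_pos":[0,0,0],"twist":[0,0,0],"fingers":1},{"delta_pos":[0,0,0],"twist":[0,0,0],"fingers":1},{"delta_pos":[0,0,0],"twist":[0,0,0],"fingers":1},{"delta_pos":[0,0,0],"twist":[0,0,0],"fingers":1},{"delta_pos":[0,0,0],"twist":[0,0,0],"fingers":1},{"delta_pos":[0,0,0],"twist":[0,0,0],"fingers":1},{"delta_pos":[0,0,0],"twist":[0,0,0],"fingers":1}]' 40
python3 - <<'E'
from h import *
s=manip.sense(); print(s["position"],s["ee_rot"],s["wrist_force"],s["torque"],s["opening"])
q=s["ee_rot"]; print(np.degrees(2*np.arctan2(q[2],q[1]))-90)
E
```

```text
clock: 10.15
position: [0.4765, -0.279, 0.0041]
ee_rot: [0.0, 0.208, 0.978, -0.0]
wrist_force: [-1.1, 1.6, 5.7]
opening: 0.0179
[ 0.47651263 -0.27899474  0.00411771] [ 2.08239267e-04  2.07719485e-01  9.78188408e-01 -9.93555492e-05] [-1.10858128  1.61122558  5.66679939] [0.11877438 0.05711948 0.01364326] 0.0178587011699594
66.02251614461764
```

```bash
python3 -m inch '[{"delta_pos":[0,0,0.15],"twist":[0,0,0],"fingers":1},{"delta_pos":[0,0,0.15],"twist":[0,0,0],"fingers":1},{"delta_pos":[-0.1,0.02,0.12],"twist":[0,0,0],"fingers":1},{"delta_pos":[-0.1,0.12,0.04],"twist":[0,0,0.131],"fingers":1},{"delta_pos":[-0.09,0.16,0],"twist":[0,0,0.131],"fingers":1},{"delta_pos":[0,0.17,0],"twist":[0,0,0.131],"fingers":1},{"delta_pos":[0,0.17,0],"twist":[0,0,0.131],"fingers":1},{"delta_pos":[0,0.156,0],"twist":[0,0,0.1316],"fingers":1},{"delta_pos":[0,0,0],"twist":[0,0,0],"fingers":1},{"delta_pos":[0,0,0],"twist":[0,0,0],"fingers":1}]'
python3 - <<'E'
from h import *
s=manip.sense(); print(s["position"],s["ee_rot"],s["wrist_force"],s["torque"],s["opening"],s["joint_positions"])
q=s["ee_rot"]; print(np.degrees(2*np.arctan2(q[2],q[1]))-90)
for n in ["wrist","top","scene"]:
    c=eyes.camera(n); cv2.imwrite(f"pics/{n}7.png",c["color"]); np.savez(f"{n}7.npz",color=c["color"],P=cloud(c))
E
```

```text
clock: 11.15
position: [0.4039, -0.0792, 0.1186]
ee_rot: [-0.0, -0.049, 0.999, -0.0]
wrist_force: [0.7, -0.3, -0.8]
opening: 0.0179
[ 0.40387422 -0.07921467  0.11863062] [-7.58878544e-05 -4.89389771e-02  9.98801767e-01 -6.85613116e-06] [ 0.66542722 -0.3215642  -0.79935187] [ 0.08583222 -0.11219191  0.04274584] 0.017894932382077233 [-3.80332776e-01  2.74295513e-01  1.97131693e+00 -9.68634454e-05
  8.96112514e-01 -2.04898566e+00]
95.61023466548471
```

View pics/wrist7.png

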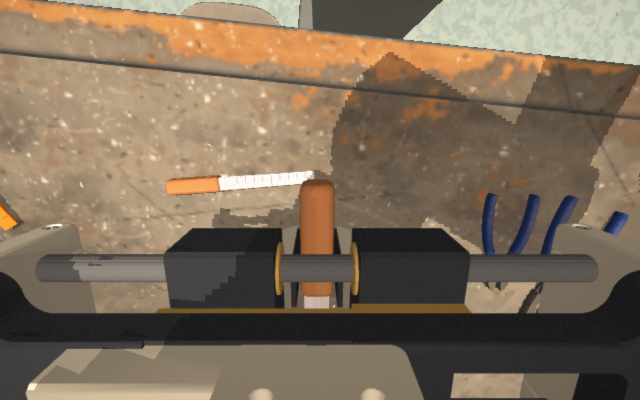

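View pics/scene7.png

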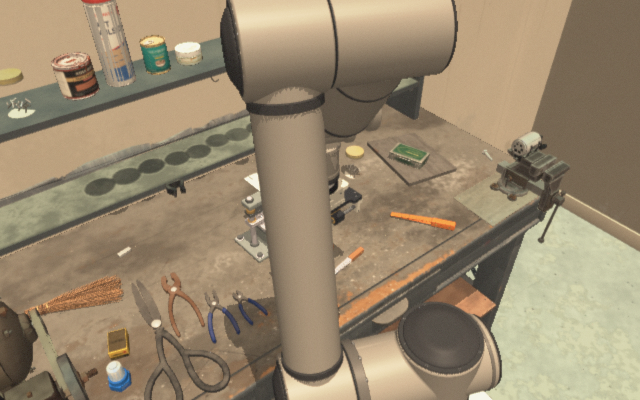

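View pics/top7.png

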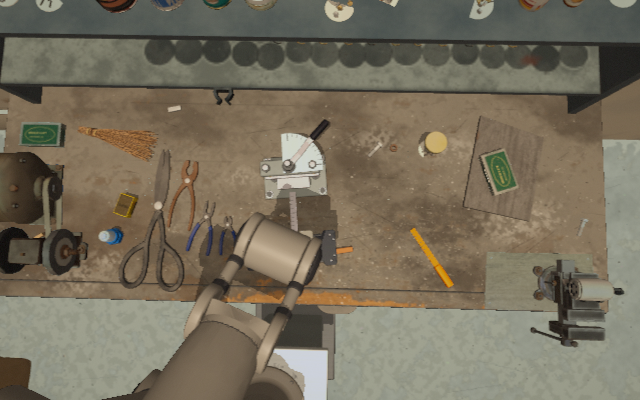

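Run:
```python
from h import *
d=np.load("top7.npz"); P=d["P"]; col=d["color"]
cv2.imwrite("pics/top7c.png",cv2.resize(col[110:250,230:400],None,fx=4,fy=4,interpolation=cv2.INTER_CUBIC))
m=(P[...,2]>.095)&(P[...,2]<.145)&(P[...,0]>.44)&(P[...,0]<.57)&(abs(P[...,1]+.07)<.03)
pts=P[m]; print(len(pts)); q=cv2.minAreaRect(pts[:,:2].astype(np.float32)); print(q,np.round(cv2.boxPoints(q),4).tolist())
mu=pts.mean(0); s=np.linalg.svd(pts-mu,full_matrices=False)[2][0]; s*=np.sign(s[0]); print(mu,s,np.degrees(np.arctan2(s[1],s[0])),"slope",s[2]/np.hypot(s[0],s[1]),"exp -0.0820")
x=pts[:,0]
for a in np.arange(.44,.57,.01):
    k=(x>=a)&(x<a+.01); print(round(a,2),k.sum(),np.round(np.median(pts[k],0),4) if k.any() else "")
d=np.load("wrist7.npz"); P=d["P"]; 
m=(P[...,2]>.12)&(P[...,2]<.15)&(P[...,0]<.41)&(abs(P[...,1]+.08)<.02); m[:,:300]=0;m[:,335:]=0;m[225:]=0
pts=P[m]; A=np.c_[pts[:,:2]-[.38,-.08],np.ones(len(pts))]; print("handle plane",np.linalg.lstsq(A,pts[:,2],rcond=None)[0],len(pts))
# lower plate & valve in top view now
P=np.load("top7.npz")["P"]
```

```text
235
((0.48967623710632324, -0.07463184744119644), (0.09365446865558624, 0.013976061716675758), 5.385931491851807) [[0.4424000084400177, -0.07209999859333038], [0.44369998574256897, -0.0860000029206276], [0.5370000004768372, -0.07720000296831131], [0.5356000065803528, -0.0632999986410141]]
[ 0.49102846 -0.07475526  0.12495163] [ 0.99030712  0.1067322  -0.08888221] 6.151414812813285 slope -0.08923539003895929 exp -0.0820
0.44 9 [ 0.4481 -0.082   0.1291]
0.45 29 [ 0.4551 -0.0777  0.1287]
0.46 26 [ 0.4667 -0.0769  0.1269]
0.47 26 [ 0.4744 -0.0764  0.1256]
0.48 24 [ 0.4844 -0.075   0.1257]
0.49 27 [ 0.495  -0.0738  0.1253]
0.5 27 [ 0.5049 -0.0748  0.1234]
0.51 25 [ 0.5149 -0.0725  0.1227]
0.52 24 [ 0.525  -0.0709  0.1223]
0.53 18 [ 0.5334 -0.0704  0.1212]
0.54 0 
0.55 0 
0.56 0 
handle plane [0.19489468 0.02212193 0.13369042] 1514
```

View pics/top7c.png

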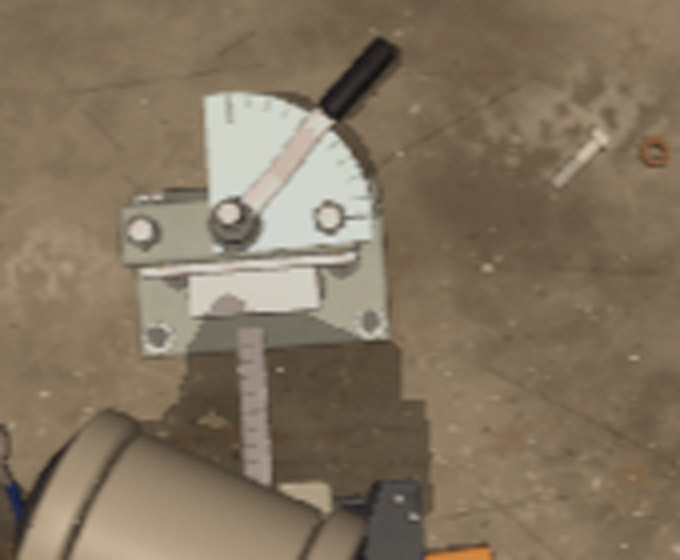

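```bash
python3 -m inch '[{"delta_pos":[0,0,-0.09],"twist":[0,0,0],"fingers":1},{"delta_pos":[0,0,-0.084],"twist":[0,0,0],"fingers":1},{"delta_pos":[0,0,0],"twist":[0,0,0],"fingers":1},{"delta_pos":[0.044,0.0042,0],"twist":[0,0,0],"fingers":1},{"delta_pos":[0.044,0.0042,0],"twist":[0,0,0],"fingers":1},{"delta_pos":[0.044,0.0042,0],"twist":[0,0,0],"fingers":1},{"delta_pos":[0,0,0],"twist":[0,0,0],"fingers":1},{"delta_pos":[0,0,0],"twist":[0,0,0],"fingers":1},{"delta_pos":[0,0,0],"twist":[0,0,0],"fingers":1}]'
python3 - <<'E'
from h import *
for i in range(2):
    c=eyes.camera("top")
    s=manip.sense(); print(s["position"],s["wrist_force"],s["torque"],s["opening"])
cv2.imwrite("pics/top8c.png",cv2.resize(c["color"][110:250,230:400],None,fx=4,fy=4,interpolation=cv2.INTER_CUBIC))
P=cloud(c)
m=(P[...,2]>.06)&(P[...,2]<.1)&(P[...,0]>.54)&(P[...,0]<.58)&(abs(P[...,1]+.07)<.05)
for a in np.arange(-.11,-.03,.006):
    k=m&(abs(P[...,1]-a)<.003); print(round(a,3),k.sum(),np.round(np.median(P[k],0),4) if k.any() else "")
c=eyes.camera("scene"); cv2.imwrite("pics/scene8.png",c["color"])
E
```

```text
clock: 12.2
position: [0.4366, -0.0765, 0.0753]
ee_rot: [-0.0, -0.048, 0.999, 0.0]
wrist_force: [-1.3, -0.2, -1.8]
opening: 0.018
[ 0.43648009 -0.07656155  0.0752624 ] [-0.05827561  0.15053215 -1.06339876] [ 0.1638078  -0.16947568  0.01730291] 0.017265222823375365
[ 0.43652477 -0.07658692  0.07528342] [ 1.01648373  0.24332372 -1.40248927] [ 0.07555306 -0.16701026 -0.02114673] 0.017652545825734788
-0.11 0 
-0.104 26 [ 0.565  -0.1035  0.0735]
-0.098 30 [ 0.5699 -0.0983  0.0737]
-0.092 25 [ 0.5695 -0.0918  0.0745]
-0.086 34 [ 0.5669 -0.086   0.0743]
-0.08 26 [ 0.5683 -0.0793  0.0741]
-0.074 43 [ 0.5612 -0.0742  0.078 ]
-0.068 37 [ 0.5633 -0.0684  0.0784]
-0.062 39 [ 0.5605 -0.0624  0.0783]
-0.056 33 [ 0.5663 -0.0561  0.0742]
-0.05 30 [ 0.5672 -0.0503  0.0743]
-0.044 36 [ 0.5646 -0.0438  0.0747]
-0.038 32 [ 0.5668 -0.0383  0.0742]
-0.032 32 [ 0.5623 -0.0316  0.0747]
```

View pics/top8c.png

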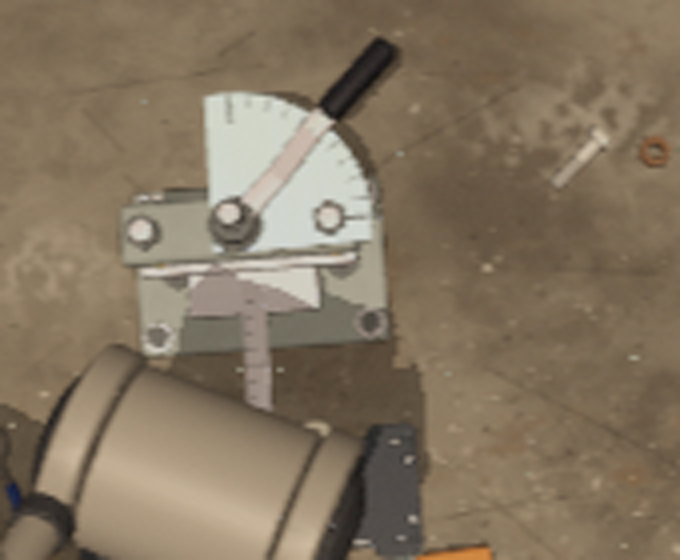

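```bash
cat > st.py <<'E'
from h import *
import sys
F=[];T=[];Z=[]
for i in range(4):
    eyes.camera("wrist"); s=manip.sense(); F.append(s["wrist_force"]);T.append(s["torque"]);Z.append(s["position"])
print("F",np.round(np.mean(F,0),2),"T",np.round(np.mean(T,0),3),"P",np.round(np.mean(Z,0),5),s["opening"],s["clock"], np.round(s["ee_rot"],4))
E
python3 st.py
python3 -m inch '[{"delta_pos":[0,0,-0.002],"twist":[0,0,0],"fingers":1},{"delta_pos":[0,0,-0.001],"twist":[0,0,0],"fingers":1},{"delta_pos":[0,0,0],"twist":[0,0,0],"fingers":1}]'; python3 st.py
python3 -m inch '[{"delta_pos":[0,0,-0.001],"twist":[0,0,0],"fingers":1},{"delta_pos":[0,0,0],"twist":[0,0,0],"fingers":1}]'; python3 st.py
python3 -m inch '[{"delta_pos":[0,0,-0.001],"twist":[0,0,0],"fingers":1},{"delta_pos":[0,0,0],"twist":[0,0,0],"fingers":1}]'; python3 st.py
```

```text
F [-0.22 -0.11 -1.36] T [ 0.091 -0.098 -0.008] P [ 0.43672 -0.07671  0.07529] 0.01751542810010077 12.55 [-0.     -0.0481  0.9988  0.    ]
clock: 12.85
position: [0.4369, -0.0767, 0.0744]
ee_rot: [-0.0, -0.048, 0.999, 0.0]
wrist_force: [-0.3, 0.1, -2.0]
opening: 0.0178
F [-0.25 -0.26 -1.78] T [ 0.119 -0.126  0.008] P [ 0.43689 -0.07671  0.07447] 0.017356177176401234 13.05 [-0.     -0.0482  0.9988  0.    ]
clock: 13.25
position: [0.4369, -0.0767, 0.0742]
ee_rot: [0.0, -0.048, 0.999, 0.0]
wrist_force: [-0.1, -0.6, -2.2]
opening: 0.0177
F [-0.07 -0.08 -1.41] T [ 0.097 -0.125  0.013] P [ 0.43689 -0.0767   0.07423] 0.017556966089842967 13.45 [ 0.     -0.0481  0.9988  0.    ]
clock: 13.65
position: [0.4369, -0.0767, 0.0739]
ee_rot: [-0.0, -0.048, 0.999, 0.0]
wrist_force: [-0.2, -0.2, -1.7]
opening: 0.0178
F [-0.03 -0.06 -1.76] T [ 0.119 -0.123 -0.012] P [ 0.43689 -0.0767   0.07399] 0.017457871348488436 13.85 [ 0.     -0.0482  0.9988  0.    ]
```

```bash
python3 -m inch '[{"delta_pos":[0,0,-0.001],"twist":[0,0,0],"fingers":1},{"delta_pos":[0,0,0],"twist":[0,0,0],"fingers":1}]'; python3 st.py
python3 -m inch '[{"delta_pos":[0,0,-0.001],"twist":[0,0,0],"fingers":1},{"delta_pos":[0,0,0],"twist":[0,0,0],"fingers":1}]'; python3 st.py
python3 -m inch '[{"delta_pos":[0,0,-0.001],"twist":[0,0,0],"fingers":1},{"delta_pos":[0,0,0],"twist":[0,0,0],"fingers":1}]'; python3 st.py
```

```text
clock: 14.05
position: [0.4369, -0.0767, 0.0737]
ee_rot: [-0.0, -0.048, 0.999, 0.0]
wrist_force: [0.8, 0.4, -1.8]
opening: 0.0178
F [ 0.08  0.02 -1.09] T [ 0.094 -0.137 -0.001] P [ 0.43689 -0.07671  0.07373] 0.017503201115437843 14.25 [-0.     -0.0482  0.9988  0.    ]
clock: 14.45
position: [0.4369, -0.0767, 0.0735]
ee_rot: [-0.0, -0.048, 0.999, 0.0]
wrist_force: [0.4, 1.3, -1.3]
opening: 0.018
F [-0.33  0.26 -1.69] T [ 0.1   -0.109 -0.011] P [ 0.43689 -0.07671  0.07348] 0.017682380702066163 14.65 [-0.000e+00 -4.810e-02  9.988e-01  1.000e-04]
clock: 14.85
position: [0.4369, -0.0767, 0.0732]
ee_rot: [-0.0, -0.048, 0.999, 0.0]
wrist_force: [-0.2, -0.8, -2.1]
opening: 0.0175
F [ 0.46  0.48 -1.48] T [ 0.103 -0.123  0.017] P [ 0.43689 -0.07671  0.07323] 0.017763147117699017 15.05 [ 0.000e+00 -4.820e-02  9.988e-01  1.000e-04]
```

```bash
for i in 1 2; do :; done
python3 -m inch '[{"delta_pos":[0,0,-0.001],"twist":[0,0,0],"fingers":1},{"delta_pos":[0,0,0],"twist":[0,0,0],"fingers":1}]'; python3 st.py
python3 -m inch '[{"delta_pos":[0,0,-0.001],"twist":[0,0,0],"fingers":1},{"delta_pos":[0,0,0],"twist":[0,0,0],"fingers":1}]'; python3 st.py
python3 -m inch '[{"delta_pos":[0,0,-0.001],"twist":[0,0,0],"fingers":1},{"delta_pos":[0,0,0],"twist":[0,0,0],"fingers":1}]'; python3 st.py
```

```text
clock: 15.25
position: [0.4369, -0.0767, 0.073]
ee_rot: [0.0, -0.048, 0.999, 0.0]
wrist_force: [-0.0, -0.3, -1.4]
opening: 0.0178
F [-0.   -0.03 -1.21] T [ 0.111 -0.131 -0.014] P [ 0.4369  -0.07671  0.073  ] 0.017353099549073825 15.45 [ 0.     -0.0482  0.9988  0.    ]
clock: 15.65
position: [0.4369, -0.0767, 0.0727]
ee_rot: [0.0, -0.048, 0.999, 0.0]
wrist_force: [-0.8, 0.7, -0.8]
opening: 0.0177
F [-0.27  0.12 -0.58] T [ 0.105 -0.17  -0.   ] P [ 0.43691 -0.07671  0.07276] 0.01721249776310207 15.85 [ 0.     -0.0482  0.9988  0.    ]
clock: 16.05
position: [0.4369, -0.0767, 0.0725]
ee_rot: [0.0, -0.048, 0.999, 0.0]
wrist_force: [-0.5, 0.6, 0.2]
opening: 0.0178
F [-0.6  -0.37 -0.03] T [ 0.092 -0.161 -0.001] P [ 0.4369  -0.07671  0.07251] 0.01780968781159575 16.25 [ 0.     -0.0481  0.9988  0.    ]
```

```bash
python3 -m inch '[{"delta_pos":[0.0199,0.0019,0],"twist":[0,0,0],"fingers":1},{"delta_pos":[0.0199,0.0019,0],"twist":[0,0,0],"fingers":1},{"delta_pos":[0.0199,0.0019,0],"twist":[0,0,0],"fingers":1},{"delta_pos":[0,0,0],"twist":[0,0,0],"fingers":1}]'; python3 st.py
python3 -m inch '[{"delta_pos":[0.0199,0.0019,0],"twist":[0,0,0],"fingers":1},{"delta_pos":[0.0199,0.0019,0],"twist":[0,0,0],"fingers":1},{"delta_pos":[0.0199,0.0019,0],"twist":[0,0,0],"fingers":1},{"delta_pos":[0,0,0],"twist":[0,0,0],"fingers":1}]'; python3 st.py
```

```text
clock: 16.65
position: [0.453, -0.0754, 0.0725]
ee_rot: [0.001, -0.048, 0.999, -0.0]
wrist_force: [0.0, -0.8, -0.2]
opening: 0.0179
F [ 0.71 -0.08 -0.05] T [ 0.115 -0.398 -0.001] P [ 0.45233 -0.07532  0.07253] 0.017393667664498635 16.85 [ 3.000e-04 -4.820e-02  9.988e-01 -0.000e+00]
clock: 17.25
position: [0.4678, -0.0739, 0.0726]
ee_rot: [0.001, -0.048, 0.999, -0.0]
wrist_force: [1.4, -0.2, 0.7]
opening: 0.0175
F [ 0.72 -0.12 -0.1 ] T [ 0.126 -0.463 -0.012] P [ 0.4673  -0.07391  0.07254] 0.017410865985234787 17.45 [ 4.000e-04 -4.810e-02  9.988e-01 -1.000e-04]
```

```bash
python3 -m inch '[{"delta_pos":[0,0,0],"twist":[0,0,0],"fingers":1},{"delta_pos":[0,0,0],"twist":[0,0,0],"fingers":1}]'; python3 st.py
python3 -m inch '[{"delta_pos":[0.012,0.0012,0],"twist":[0,0,0],"fingers":1},{"delta_pos":[0,0,0],"twist":[0,0,0],"fingers":1},{"delta_pos":[0,0,0],"twist":[0,0,0],"fingers":1}]'; python3 st.py
```

```text
clock: 17.65
position: [0.4668, -0.0739, 0.0726]
ee_rot: [0.0, -0.048, 0.999, 0.0]
wrist_force: [0.5, 0.3, -0.6]
opening: 0.0176
F [ 1.26 -0.37  0.76] T [ 0.144 -0.475 -0.01 ] P [ 0.46681 -0.0739   0.07256] 0.01748160185620893 17.85 [ 1.000e-04 -4.810e-02  9.988e-01  0.000e+00]
clock: 18.15
position: [0.4696, -0.0735, 0.0724]
ee_rot: [-0.0, -0.048, 0.999, 0.0]
wrist_force: [-1.3, -0.5, 1.5]
opening: 0.0176
F [-1.22  0.4   0.82] T [ 0.13  -0.17   0.017] P [ 0.46958 -0.07349  0.07243] 0.017462501637341567 18.35 [-2.000e-04 -4.820e-02  9.988e-01  1.000e-04]
```

```bash
python3 -m inch '[{"delta_pos":[0.004,0.0004,0],"twist":[0,0,0],"fingers":1},{"delta_pos":[0.004,0.0004,0],"twist":[0,0,0],"fingers":1},{"delta_pos":[0.004,0.0004,0],"twist":[0,0,0],"fingers":1},{"delta_pos":[0,0,0],"twist":[0,0,0],"fingers":1}]'; python3 st.py
python3 -m inch '[{"delta_pos":[0.004,0.0004,0],"twist":[0,0,0],"fingers":1},{"delta_pos":[0.004,0.0004,0],"twist":[0,0,0],"fingers":1},{"delta_pos":[0,0,0],"twist":[0,0,0],"fingers":1}]'; python3 st.py
python3 -m inch '[{"delta_pos":[0.004,0.0004,0],"twist":[0,0,0],"fingers":1},{"delta_pos":[0.004,0.0004,0],"twist":[0,0,0],"fingers":1},{"delta_pos":[0,0,0],"twist":[0,0,0],"fingers":1}]'; python3 st.py
```

```text
clock: 18.75
position: [0.4729, -0.0733, 0.0725]
ee_rot: [0.0, -0.048, 0.999, 0.0]
wrist_force: [-0.8, 0.0, 1.0]
opening: 0.0177
F [-1.23  0.29  0.4 ] T [ 0.156 -0.177 -0.012] P [ 0.47295 -0.07328  0.07251] 0.01800469774630649 18.95 [ 2.000e-04 -4.810e-02  9.988e-01  0.000e+00]
clock: 19.25
position: [0.4748, -0.0731, 0.0725]
ee_rot: [0.0, -0.048, 0.999, 0.0]
wrist_force: [-1.9, 0.3, 0.6]
opening: 0.018
F [-1.03 -0.04  0.72] T [ 0.101 -0.154 -0.003] P [ 0.47485 -0.07306  0.0725 ] 0.017207190895779923 19.45 [ 1.000e-04 -4.820e-02  9.988e-01  0.000e+00]
clock: 19.75
position: [0.4769, -0.0729, 0.0725]
ee_rot: [0.0, -0.048, 0.999, 0.0]
wrist_force: [-0.2, -0.6, 0.3]
opening: 0.0176
F [-1.05 -0.3   0.67] T [ 0.127 -0.151  0.004] P [ 0.47688 -0.07286  0.0725 ] 0.018113300836645217 19.95 [ 2.000e-04 -4.810e-02  9.988e-01  0.000e+00]
```

```bash
python3 -m inch '[{"delta_pos":[0.004,0.0004,0],"twist":[0,0,0],"fingers":1},{"delta_pos":[0.004,0.0004,0],"twist":[0,0,0],"fingers":1},{"delta_pos":[0,0,0],"twist":[0,0,0],"fingers":1}]'|grep wr; python3 st.py
python3 -m inch '[{"delta_pos":[0.004,0.0004,0],"twist":[0,0,0],"fingers":1},{"delta_pos":[0.004,0.0004,0],"twist":[0,0,0],"fingers":1},{"delta_pos":[0,0,0],"twist":[0,0,0],"fingers":1}]'|grep wr; python3 st.py
```

```text
wrist_force: [-1.9, -0.4, 0.4]
F [-0.71 -0.07  0.79] T [ 0.104 -0.149  0.003] P [ 0.47888 -0.07266  0.07251] 0.01775317897339836 20.45 [ 2.000e-04 -4.820e-02  9.988e-01  0.000e+00]
wrist_force: [-2.6, -0.5, 1.7]
F [-1.98 -0.23  1.78] T [0.074 0.05  0.016] P [ 0.4807  -0.07244  0.07247] 0.01743043981359502 20.95 [-0.000e+00 -4.820e-02  9.988e-01  1.000e-04]
```

```bash
python3 -m inch '[{"delta_pos":[0.004,0.0004,0],"twist":[0,0,0],"fingers":1},{"delta_pos":[0,0,0],"twist":[0,0,0],"fingers":1}]'|grep wr; python3 st.py
python3 -m inch '[{"delta_pos":[0.004,0.0004,0],"twist":[0,0,0],"fingers":1},{"delta_pos":[0,0,0],"twist":[0,0,0],"fingers":1}]'|grep wr; python3 st.py
```

```text
wrist_force: [-3.5, -0.5, 1.7]
F [-3.59 -0.28  1.81] T [ 0.058  0.222 -0.011] P [ 0.48156 -0.07233  0.07245] 0.01790303833772936 21.35 [-2.000e-04 -4.820e-02  9.988e-01  1.000e-04]
wrist_force: [-4.3, -0.6, 2.9]
F [-4.72 -0.48  2.57] T [ 0.043  0.403 -0.022] P [ 0.48258 -0.07222  0.07244] 0.01750692276635179 21.75 [-2.000e-04 -4.820e-02  9.988e-01  1.000e-04]
```

```bash
python3 -m inch '[{"delta_pos":[0.004,0.0004,0],"twist":[0,0,0],"fingers":1},{"delta_pos":[0,0,0],"twist":[0,0,0],"fingers":1},{"delta_pos":[0,0,0],"twist":[0,0,0],"fingers":1}]'|grep wr; python3 st.py
python3 - <<'E'
from h import *
for n in ["top","scene","wrist"]:
    c=eyes.camera(n); cv2.imwrite(f"pics/{n}9.png",c["color"])
    if n=="top":
        cv2.imwrite("pics/top9c.png",cv2.resize(c["color"][110:250,230:400],None,fx=4,fy=4,interpolation=cv2.INTER_CUBIC)); P=cloud(c)
        m=(P[...,2]>.17)&(P[...,2]<.2)&(P[...,0]>.62)&(P[...,0]<.72)&(P[...,1]<-.09)&(P[...,1]>-.18)
        q=cv2.minAreaRect(P[m][:,:2].astype(np.float32)); print("lever",q,m.sum())
        mu=P[m][:,:2].mean(0); s=np.linalg.svd(P[m][:,:2]-mu,full_matrices=False)[2][0]; print(mu,np.degrees(np.arctan2(abs(s[0]),abs(s[1]))))
        m=(P[...,2]>.07)&(P[...,2]<.1)&(P[...,0]>.48)&(P[...,0]<.58)&(abs(P[...,1]+.07)<.015)
        for a in np.arange(.48,.58,.01):
            k=m&(abs(P[...,0]-a)<.005); print(round(a,3),k.sum(),np.round(np.median(P[k],0),4) if k.any() else "")
E
```

```text
wrist_force: [-6.2, -0.8, 2.7]
F [-4.56 -0.51  2.64] T [0.037 0.486 0.023] P [ 0.48354 -0.0721   0.07244] 0.01756555958983577 22.25 [-2.000e-04 -4.820e-02  9.988e-01  1.000e-04]
lever ((0.6580151319503784, -0.12094317376613617), (0.015869082883000374, 0.09253546595573425), 50.96038818359375) 264
[ 0.65952656 -0.12253605] 49.407160425506724
0.48 0 
0.49 0 
0.5 0 
0.51 0 
0.52 0 
0.53 0 
0.54 0 
0.55 0 
0.56 26 [ 0.5617 -0.0761  0.0764]
0.57 48 [ 0.5699 -0.0702  0.0771]
```

View pics/top9c.png

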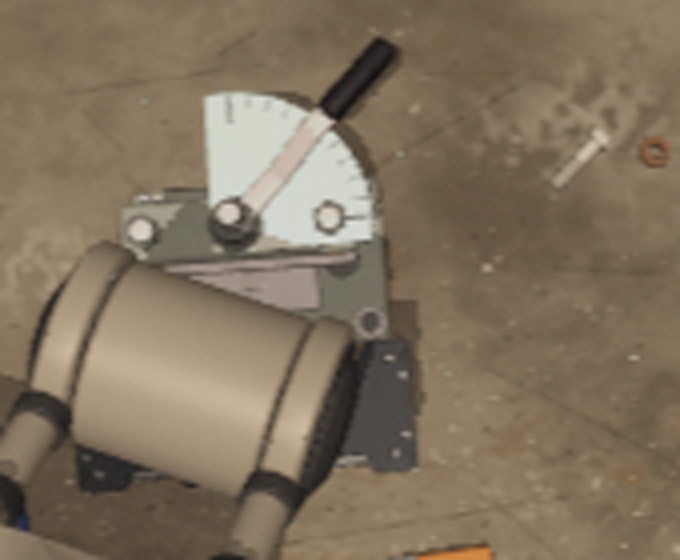

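View pics/wrist9.png

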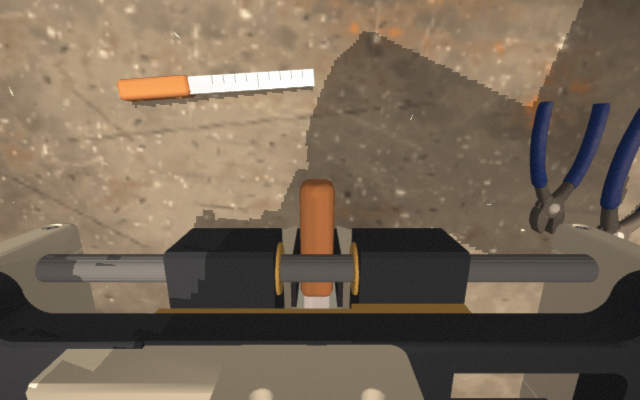

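```bash
python3 -m inch '[{"delta_pos":[0,0,0],"twist":[0,0,0],"fingers":1},{"delta_pos":[0,0,0],"twist":[0,0,0],"fingers":1},{"delta_pos":[0,0,0],"twist":[0,0,0],"fingers":1},{"delta_pos":[0,0,0],"twist":[0,0,0],"fingers":1},{"delta_pos":[0,0,0],"twist":[0,0,0],"fingers":1}]'|grep wr; python3 st.py; python3 -c "
from cell import manip; print(manip.close_job())"
```

```text
wrist_force: [-5.1, 0.4, 2.3]
F [-5.21 -0.33  2.65] T [0.056 0.507 0.025] P [ 0.48356 -0.07211  0.07245] 0.01799204374373645 23.1 [-2.000e-04 -4.820e-02  9.988e-01  1.000e-04]
the job is handed in; nothing more can be done
None
```

The job is handed in at 23.1 s: the lever is on its middle mark, and the gauge is lightly wedged between the plates, still held by its handle. No verdict was reported.

- **Lever:** I turned it from about 13.5° to 45°. The wrist picture showed it midway between the neighbouring 36° and 54° marks. After the insertion the top camera read 44 to 45.5°, depending on how the angle was fitted.
- **Gauge:** I took the larger wooden-handled one, lowered the blade until it touched the lower plate, and slid it straight in. The drag began with the tip about 22 mm past the spindle axis. I went about 3 mm further, which raised the drag from about 1 N to about 5 N.
- **Last checks:** Force and position held steady for about the last second, the finger opening stayed at 18 mm, and the handle had not slipped in the gripper.
- **Not confirmed:**
  - The blade under the plate was hidden from the cameras at the end, so its flatness and depth rest on force and arm position. An earlier top-camera view suggested the blade may point down by up to about 0.4°, which is within the noise.
  - The top and wrist cameras disagreed by about 3 to 4 mm on the valve's position; I went by the wrist camera.
- **Other objects:** The nut and bolt look unmoved in the last top view. I planned no moves near the jar or side cutters, but did not check them separately at the end.

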